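# Bring the dropper bottle to the front of the carousel

## Task

Turn the bench carousel by pushing the finger lugs on its rim with your fingertips until the small dropper bottle stands at the front, right in line with the pointer on the worktop. Do not touch or lift anything that stands on the tray, keep all of it standing upright on the tray, and leave the things around the carousel alone. Leave the tray at rest.

Things in the scene. Friction and masses are not known exactly. Their poses are not given: they have to be found in the camera images.
- carousel: Fixed foot of the bench carousel: a black disc 200 mm across, 12 mm high. Origin: on the turning axis, at the worktop; z up. Its front is its own -x direction, marked by a flat aluminium pointer, 24 mm wide and 7 mm high, that lies on the worktop and sticks out at the front.
- pointer_tip (a point): Tip of the flat aluminium pointer, 182 mm in front of the turning axis (foot -x), 7 mm above the worktop.
- tray (a joint): Turning angle (rad) of the round dark grey tray, counter-clockwise seen from above. Turns either way (12 rad from 0) with light friction (1.5 N at the rim) and stays where it is left. 240 mm across; floor 24 mm and rim wall top 34 mm above the worktop. One finger lug lies at this angle from the foot's +x direction, the other five every 60 degrees from it.
- lug_top (a point): Centre of the top of one of six alike upright finger lugs outside the rim (the one at the joint's angle): round posts 14 mm thick, black band near the top, axes 130 mm from the turning axis, from 14 to 70 mm above the worktop. A fingertip let down beside a lug pushes it sideways to turn the tray.
- dropper_mid (a point): the middle (half-way up, on its vertical axis) of the dropper bottle: the small slim round bottle with a narrower screw cap, 28 mm across, 66 mm high. It stands loose on the tray, 65 mm from the turning axis, as the other three things do, a quarter turn apart; which stands where varies. This is the thing that must come to the front.
- beaker_mid (a point): the middle (half-way up, on its vertical axis) of the open clear beaker, 53 mm across, 66 mm high, loose on the tray.
- rack_mid (a point): the middle (half-way up, on its vertical axis) of the small tube rack with tubes, 50 x 78 x 71 mm high, loose on the tray.
- float_mid (a point): the middle (half-way up, on its vertical axis) of the flat foam float with three small tubes' caps, 50 x 72 x 16 mm high, loose on the tray.
- dropper: The same dropper bottle; origin at the centre of its underside.
- beaker: The same beaker; origin at the centre of its underside.
- rack: The same tube rack; origin at the centre of its underside.
- float: The same foam float; origin at the centre of its underside.
- stock_a: Bystander: reagent bottle, 44 mm across, 100 mm high, loose on the worktop left of the carousel; origin at the centre of its underside.
- stock_b: Bystander: reagent bottle like the other, 44 mm across, 100 mm high, loose on the worktop farther left; origin at the centre of its underside.
- tape_roll: Bystander: roll of tape lying flat, 88 mm across, 24 mm high, loose on the worktop to the near left; origin at the centre of its underside.
- marker: Bystander: marker pen lying on the worktop to the right of the carousel, 16 x 138 x 18 mm, loose; origin at the centre of its underside.

How it is judged:
By the outcome, as a careful person would: the job done as asked, in the order asked, and still so for the second after the job is handed in, with the robot touching nothing.
It also fails if it takes over 45 s, if anything falls off the work surface, if the arm or the gripper's body presses on something with over 40 N, if the wrist force passes 120 N, or if a joint passes its speed limit or range.

## Robot

A 6-joint arm with a two-finger parallel gripper is mounted at the origin on a cart in front of the work surface, level with it; the furniture and walls round the work are solid. World frame = base frame: x ahead of the robot, y to its left, z up, the work surface at z = 0. Lengths are in m, angles in rad, forces in N, time in s.
With the tool pointing down it reaches from about 0.25 to 0.775 m from the base axis. Payload 8.9 kg.
Tool frame: the origin (TCP) lies on the centre line of the jaws, within the pads' length; the fingertips stand 19 mm ahead of it and the grasp point (between the pads) is the TCP; z points along the fingers, y is the direction in which the jaws open and shut (so a half turn about z gives the same grasp; the last joint's range is limited). The gripper opens to 85 mm and grips with 20 to 120 N. Pads are 22 mm wide; open, the fingers measure 114 mm over their backs; the gripper's body (76 mm by 85 mm) begins 54 mm behind the grasp point. The pads swing forward as they close: fully open they stand 13 mm farther back than shut.
Start: joints at [-1.405, 0.291, -0.153, 1.127, 0, 1.431], TCP at [0.158, -0.501, 0.25] pointing down, gripper open.
Joint ranges: [-2.52, 2.52], [-0.91, 1.74], [-1.3, 1.37], [-1.96, 2.02], [-1.52, 1.47], [-3.14, 3.14]. Speed limits (rad/s): [2.22, 2.22, 2.79, 3.14, 3.14, 3.14].

## Interface

Orientations are given as [roll, pitch, yaw] about the fixed x, y, z axes, in that order (R = Rz(yaw) Ry(pitch) Rx(roll)).
In Python, from workcell import readout, imaging, job_done gives the robot as it stands.
- The arm moves only by the tool arm_command, never from a script. Its argument "targets" is a list of rows, each a list of 3 entries, a list of its own where there are three numbers: the finger opening in mm, from 0 to 85.4, then the shift along the tool's x, y, z in mm, then the turn about the tool's z in degrees. A call has 1 to 12 rows; each row is the pose to reach, as a shift and turn from the pose measured when the call began, along the tool's axes at that moment; what a row does not reach only later rows make up. A row lasts 1/8 s, in which the tool goes at most 62.5 mm and 10.7 degrees, less where a joint would pass 70% of its speed; a pose out of reach is approached as far as the arm can. A call with a gripper value outside its range is refused whole. The fingers move at their own pace and stop on an object; "force" is the grip in N (left out, the last holds). Time passes only in rows, so rows that repeat a pose let the fingers close. It gives the time, the measured TCP pose, the force and the opening at its end, in the units of the state.
- readout.sense(): the state, without advancing time (a new reading comes with each control period).
- imaging.snapshot(name): name is "scene" or "top"; returns a dict with "img" (384x512x3 uint8, blue, green, red), "camera_matrix" (3x3 intrinsics, pixels), "view" (4x4, takes a point from world to camera coordinates). Camera axes: x right, y up, looking along -z (the intrinsics and any distortion apply to the point x, -y, -z); pixel columns grow to the right and rows downward; lengths in m; the calibration is good to about 2 mm. A picture is of the moment at which its call begins. There is no depth.
- job_done(): hands the job in, once; it reports no verdict.
The state is a dict: "clock": time; "qpos": joint angles; "qvel": joint speeds; "joint_efforts": joint torques, N m; "position": TCP position; "ee_rot": TCP orientation; "wrist_force": force on the tool from outside, world axes, zero at the start; "wrist_torque": the same for the moment, N m; "width": finger opening in m.
Only numpy, scipy, OpenCV 4.12 (cv2) and the standard library are available. Lean on these libraries where they do the work, as an engineer would, in place of code of your own. Each camera call takes 0.05 s, during which the arm holds its last target. There are 200 camera calls.

## Working session

There is one attempt and no reset: what is moved stays moved. The work goes in short steps, Python scripts to look and compute and a tool call to move; the robot and the scene stay as the last step left them, time stands still between calls to the robot, and variables do not carry over. Pictures are saved under pics/ and viewed, about 8 in all and at most 12, crops included, and the job is handed in when it is done.

Besides the shell and the picture viewer there is one more tool, called after ">>>" by a JSON object that holds its "method" and its "body", one argument or row to a line. arm_command: Moves the arm, as the interface text tells. Its arguments: {"type":"object","properties":{"targets":{"type":"array"},"force":{"type":"number"}},"required":["targets"]}

```bash
mkdir -p pics; cat > h.py <<'E'
import numpy as np, cv2
from workcell import readout, imaging, job_done
def snap(name,fn):
    s=imaging.snapshot(name); cv2.imwrite(fn,s["img"]); np.savez(""+name+".npz",K=s["camera_matrix"],V=s["view"],img=s["img"]); return s
def ray(name,u,v,z):
    d=np.load(""+name+".npz"); K,V=d["K"],d["V"]
    r=np.linalg.inv(K)@[u,v,1]; r=np.array([r[0],-r[1],-r[2]])
    R,t=V[:3,:3],V[:3,3]; c=-R.T@t; w=R.T@r
    return c+w*(z-c[2])/w[2]
def proj(name,p):
    d=np.load(""+name+".npz"); q=d["V"][:3,:3]@np.array(p)+d["V"][:3,3]
    q=d["K"]@[q[0],-q[1],-q[2]]; return q[:2]/q[2]
E
python3 - <<'E'
from h import *
a=snap("scene","pics/s0.png");b=snap("top","pics/t0.png")
for s in(a,b): print(s.keys(),s["camera_matrix"],-s["view"][:3,:3].T@s["view"][:3,3])
print(readout.sense())
E
```

```text
dict_keys(['img', 'camera_matrix', 'view']) [[454.9407212    0.         251.50466159]
 [  0.         454.9407212  190.9522339 ]
 [  0.           0.           1.        ]] [1.3842878  0.502769   1.37338986]
dict_keys(['img', 'camera_matrix', 'view']) [[356.34061685   0.         254.89100937]
 [  0.         356.34061685 189.99899609]
 [  0.           0.           1.        ]] [0.41582005 0.03444413 1.19088846]
{'clock': 0.1, 'qpos': array([-1.40529304e+00,  2.91236252e-01, -1.54027897e-01,  1.12669901e+00,
       -6.97216252e-06,  1.43151580e+00]), 'qvel': array([-0.00041576, -0.00013055,  0.00218435,  0.00038421,  0.00102534,
       -0.00055977]), 'joint_efforts': array([ 1.41335389e-03, -5.37978888e+01,  3.31918609e+01,  9.31864197e-03,
       -2.24240889e-04, -4.31013865e-07]), 'position': array([ 0.15749713, -0.50044171,  0.24979189]), 'ee_rot': array([-3.14043615e+00, -1.55087439e-04,  3.04783722e-01]), 'wrist_force': array([ 0.0680519 ,  0.88737738, -0.52490553]), 'wrist_torque': array([-0.00427413, -0.01545558, -0.04413313]), 'width': 0.08530001300675985}
```

View pics/t0.png

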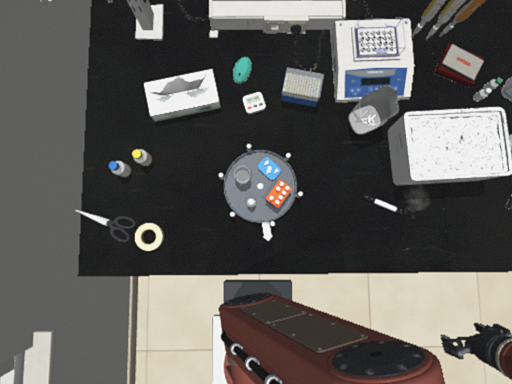

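View pics/s0.png

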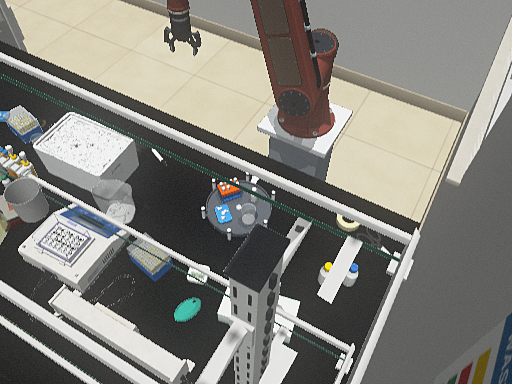

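```bash
python3 - <<'E'
from h import *
im=cv2.imread("pics/t0.png")[136:256,206:326]
cv2.imwrite("pics/c0.png",cv2.resize(im,None,fx=5,fy=5,interpolation=cv2.INTER_CUBIC))
E
```

```text
(no output)
```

View pics/c0.png

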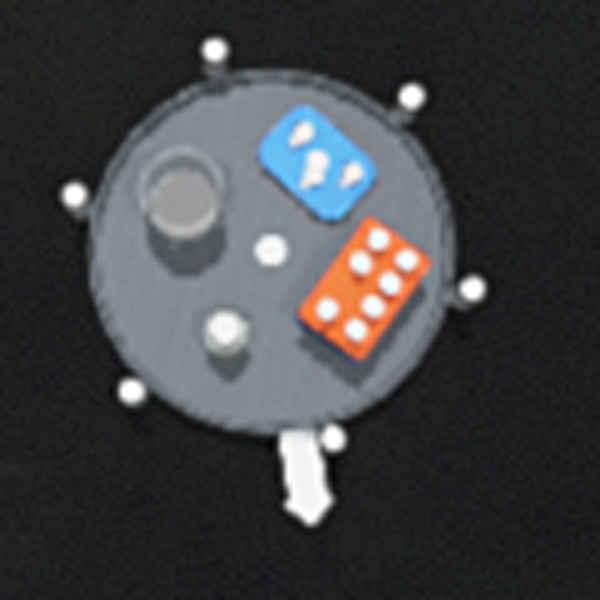

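```bash
python3 - <<'E'
from h import *
P=lambda x,y,z: ray("top",206+(x+.5)/5-.5,136+(y+.5)/5-.5,z)
L=np.array([P(x,y,.07) for x,y in [(215,50),(411,97),(473,289),(333,438),(132,391),(75,195)]])
c=L.mean(0)[:2]; print("c",c,np.linalg.norm(L[:,:2]-c,axis=1)); print(L.round(3))
A=lambda p:np.degrees(np.arctan2(*(np.array(p)[:2]-c)[::-1]))
print("lug ang",[A(p).round(1) for p in L])
t=P(311,524,.007); d=P(226,328,.09); b=P(182,190,.09); 
for n,p in (("tip",t),("drop",d),("beak",b)): print(n,p,A(p),np.hypot(*(p[:2]-c)))
V=np.load("top.npz")["V"]; print(V[:3,:3].round(2))
for n,(u,v,z) in dict(tape=(149,236,.024),sa=(141,157,.1),sb=(119,169,.1),mk=(372,199,.01)).items(): print(n,ray("top",u,v,z))
E
```

```text
c [0.56856185 0.00186701] [0.12996362 0.12919515 0.13004814 0.12944917 0.12986638 0.12963275]
[[ 0.693  0.038  0.07 ]
 [ 0.662 -0.088  0.07 ]
 [ 0.538 -0.124  0.07 ]
 [ 0.444 -0.034  0.07 ]
 [ 0.475  0.092  0.07 ]
 [ 0.6    0.128  0.07 ]]
lug ang [np.float64(16.1), np.float64(-43.8), np.float64(-103.8), np.float64(-163.8), np.float64(136.2), np.float64(76.1)]
tip [ 0.38957266 -0.02272622  0.007     ] -172.1765114841508 0.1806708480821133
drop [0.51223502 0.03237426 0.09      ] 151.55951382346532 0.06405782017297347
beak [0.59905795 0.05921246 0.09      ] 61.99612152457208 0.06495008754595721
[[-0.01 -1.    0.01]
 [ 0.99 -0.01  0.12]
 [-0.12  0.01  0.99]]
tape [0.40769789 0.36253875 0.024     ]
sa [0.65182051 0.37221605 0.1       ]
sb [0.61449152 0.43884868 0.1       ]
mk [ 0.52333407 -0.37279286  0.01      ]
```

The top view shows the dropper at 151.6° and the pointer at -172.2°, so the tray has to turn about +36° counter-clockwise. I'll push the right-hand lug (0.538, -0.124) ahead in +x with closed fingers.

>>> {"method": "arm_command", "body": {
  "targets": [
    [0,[35,-21,0],1.5],
    [0,[75,-47,0],3],
    [0,[115,-72,0],5],
    [0,[155,-97,0],6.5],
    [0,[195,-122,0],8.5],
    [0,[235,-147,0],10],
    [0,[275,-172,5],11.5],
    [0,[315,-197,10],13],
    [0,[355,-222,20],15],
    [0,[395,-245,30],16.5],
    [0,[414,-258,30],17.5],
    [0,[414,-258,30],17.5]
  ]
}}

```text
clock: 1.6
position: [0.4754, -0.1289, 0.2197]
ee_rot: [-3.14, 0.001, 0.002]
wrist_force: [-0.1, 0.1, 0.2]
width: 0.0003
```

>>> {"method": "arm_command", "body": {
  "targets": [
    [0,[0,-4,30],0],
    [0,[0,-4,75],0],
    [0,[0,-4,115],0],
    [0,[0,-4,140],0],
    [0,[0,-4,152],0],
    [0,[0,-4,152],0]
  ]
}}

```text
clock: 2.35
position: [0.4747, -0.1251, 0.0675]
ee_rot: [-3.14, 0.002, 0.001]
wrist_force: [-0.2, 0.6, -0.5]
width: 0.0005
```

```bash
python3 - <<'E'
from h import *
a=snap("scene","pics/s1.png");b=snap("top","pics/t1.png")
x=cv2.resize(a["img"][150:270,170:310],None,fx=4,fy=4,interpolation=cv2.INTER_CUBIC)
cv2.imwrite("pics/c1.png",x); print(readout.sense()["position"])
E
```

```text
[ 0.47566487 -0.12516605  0.06857767]
```

View pics/c1.png

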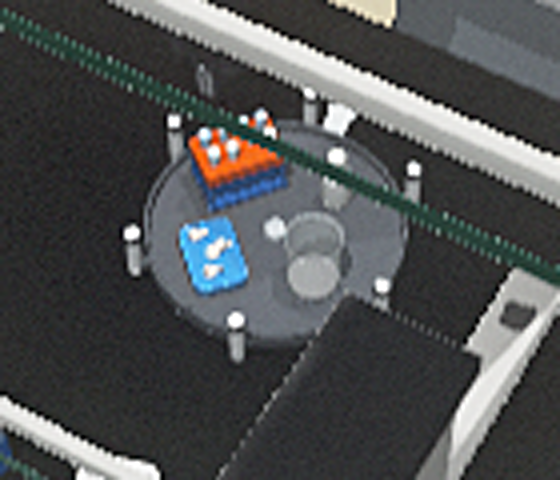

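>>> {"method": "arm_command", "body": {
  "targets": [
    [0,[15,0,0],0],
    [0,[30,0,0],0],
    [0,[37,0,0],0],
    [0,[43,0,0],0],
    [0,[50,0,0],0],
    [0,[58,0,0],0],
    [0,[66,0,0],0],
    [0,[74,0,0],0],
    [0,[82,0,0],0],
    [0,[90,0,0],0],
    [0,[97,0,0],0],
    [0,[100,0,0],0]
  ]
}}

```text
clock: 3.95
position: [0.5761, -0.1247, 0.0685]
ee_rot: [-3.14, -0.0, 0.002]
wrist_force: [-1.6, 0.4, 0.5]
width: -0.0002
```

```bash
python3 - <<'E'
from h import *
b=snap("top","pics/t2.png")
cv2.imwrite("pics/c2.png",cv2.resize(b["img"][136:256,206:326],None,fx=5,fy=5,interpolation=cv2.INTER_CUBIC))
s=readout.sense();print(s["position"],s["wrist_force"])
E
```

```text
[ 0.57630445 -0.12484571  0.0685235 ] [0.67801697 1.1021191  1.21471838]
```

View pics/c2.png

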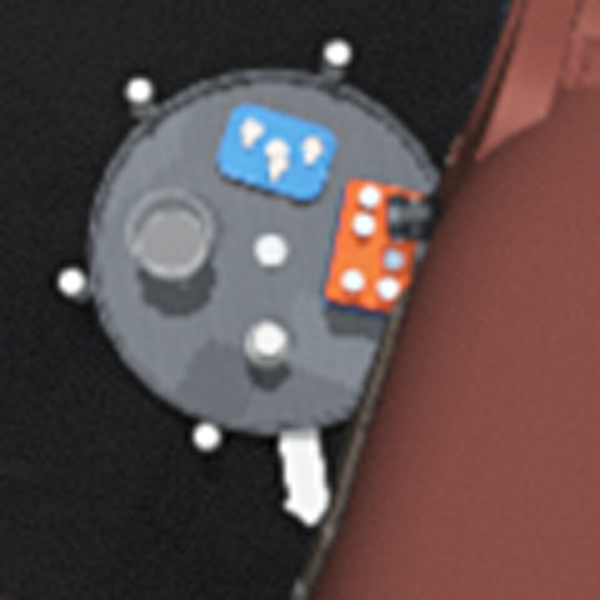

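```bash
cat >> h.py <<'E'
c=np.array([0.56856,0.00187])
P=lambda x,y,z: ray("top",206+(x+.5)/5-.5,136+(y+.5)/5-.5,z)
A=lambda p:np.degrees(np.arctan2(*(np.array(p)[:2]-c)[::-1]))
E
python3 - <<'E'
from h import *
print([(A(P(x,y,.07))-16.15)%60 for x,y in [(338,53),(139,91),(72,281),(207,437)]])
d=P(268,342,.09);print(d,A(d)%360,A(P(311,524,.007))%360, A(P(307,524,.007))%360)
E
```

```text
[np.float64(24.49515273130919), np.float64(24.715068781567844), np.float64(24.48309946653461), np.float64(24.61827725053891)]
[0.50332231 0.00642568 0.09      ] 176.0054010711173 187.82450909893805 186.99605581896444
```

```bash
python3 - <<'E'
from h import *
for f in("pics/t0.png","pics/t2.png"):
    g=cv2.imread(f)[:,:,:].min(2); m=np.zeros_like(g); m[225:245,258:276]=1
    v,u=np.nonzero((g>110)&(m>0)); w=g[v,u].astype(float)
    pts=np.array([ray("top",a,b,.007)[:2] for a,b in zip(u,v)])
    r=np.linalg.norm(pts-c,axis=1)
    k=r<.2
    mu=np.average(pts[k],axis=0,weights=w[k]); print(len(pts),mu,A(mu)%360,r.max())
    d=np.linalg.svd((pts[k]-mu)*w[k,None]**.5)[2][0]; print("dir",np.degrees(np.arctan2(-abs(d[0])*1,-d[1]*np.sign(d[0])))%360, np.degrees(np.arctan2(d[1],d[0]))%180+180)
E
```

```text
129 [ 0.41809523 -0.01993404] 188.2454068866803 0.18000183283959179
dir 264.21004482905073 185.78995517094924
122 [ 0.41765143 -0.01915727] 187.93239697545593 0.18000183283959179
dir 260.5471912251453 189.4528087748547
```

>>> {"method": "arm_command", "body": {
  "targets": [
    [0,[5,0,0],0],
    [0,[10,0,0],0],
    [0,[15,0,0],0],
    [0,[19,0,0],0],
    [0,[22,0,0],0],
    [0,[22,0,0],0]
  ]
}}

```text
clock: 4.75
position: [0.5988, -0.125, 0.0686]
ee_rot: [-3.141, -0.001, 0.002]
wrist_force: [1.0, 0.1, -0.3]
width: -0.0001
```

```bash
python3 - <<'E'
from h import *
b=snap("top","pics/t3.png")
cv2.imwrite("pics/c3.png",cv2.resize(b["img"][136:256,206:326],None,fx=5,fy=5,interpolation=cv2.INTER_CUBIC))
s=readout.sense();print(s["position"],s["wrist_force"])
E
```

```text
[ 0.59874447 -0.12505027  0.06865777] [-1.04726374  0.10252724 -0.8712014 ]
```

View pics/c3.png

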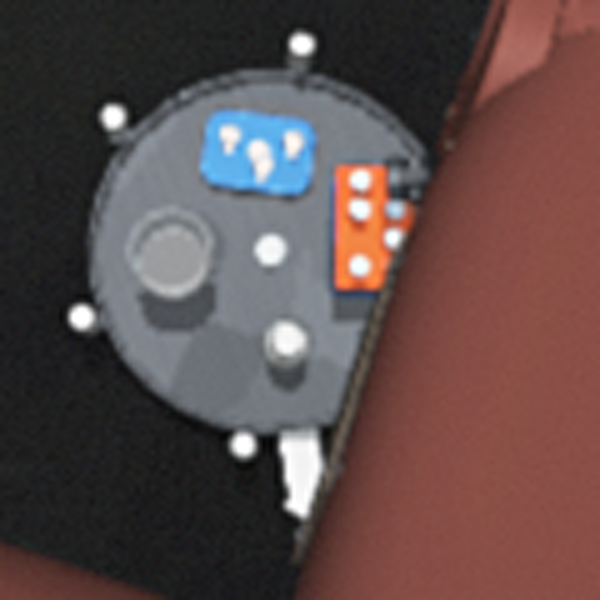

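```bash
python3 - <<'E'
from h import *
l=[(A(P(x,y,.07))-16.15)%60 for x,y in [(302,44),(114,117),(82,317),(243,445)]];print(l,np.mean(l)+151.5)
d=P(286.5,340,.09);print(d,A(d)%360)
E
```

```text
[np.float64(35.04754800006208), np.float64(34.98638985782765), np.float64(34.9832264380357), np.float64(34.80885578040798)] 186.45650501908335
[ 0.50447047 -0.00505379  0.09      ] 186.16592688668337
```

>>> {"method": "arm_command", "body": {
  "targets": [
    [0,[1,0,0],0],
    [0,[2,0,0],0],
    [0,[3,0,0],0],
    [0,[3,0,0],0],
    [0,[3,0,0],0],
    [0,[-2,0,0],0],
    [0,[-15,2,0],0],
    [0,[-25,3,-15],0],
    [0,[-25,3,-60],0],
    [0,[-25,3,-110],0],
    [0,[-25,25,-140],0],
    [0,[-30,80,-150],0]
  ]
}}

```text
clock: 6.3
position: [0.5695, -0.2049, 0.2225]
ee_rot: [3.141, -0.006, 0.005]
wrist_force: [0.3, -0.7, -0.7]
width: -0.0001
```

>>> {"method": "arm_command", "body": {
  "targets": [
    [0,[-30,50,0],0],
    [0,[-60,100,0],0],
    [0,[-90,140,0],0],
    [0,[-120,170,0],0],
    [0,[-130,180,0],0],
    [0,[-130,180,0],0]
  ]
}}

```text
clock: 7.05
position: [0.44, -0.3858, 0.2227]
ee_rot: [3.14, -0.006, 0.004]
wrist_force: [0.2, -0.7, -0.2]
width: -0.0004
```

```bash
python3 - <<'E'
from h import *
b=snap("top","pics/t4.png")
cv2.imwrite("pics/c4.png",cv2.resize(b["img"][136:256,206:326],None,fx=5,fy=5,interpolation=cv2.INTER_CUBIC))
E
```

```text
(no output)
```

View pics/c4.png

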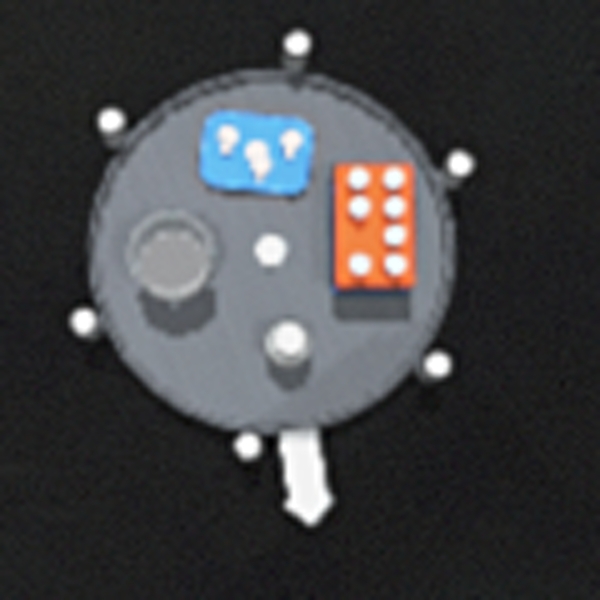

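```bash
python3 - <<'E'
from h import *
px=[(297,44),(111,121),(84,322),(248,446),(437,365),(460,164)]
Q=np.array([P(x,y,.07) for x,y in px]); print(Q[:,:2].mean(0))
l=[(A(q)-16.15)%60 for q in Q];print(np.round(l,1),np.mean(l)+151.5)
d=P(288.5,339.5,.09);print("drop",d,A(d)%360)
# pointer: sidewall midline, subpixel, per image row, all 3 clear pics averaged
g=np.mean([cv2.imread(f"pics/{f}.png").min(2).astype(float) for f in("t0","t4")],0)
for v in range(222,242):
    w=np.clip(g[v,257:280]-50,0,None)
    if w.sum()>100:
        u=(w*np.arange(257,280)).sum()/w.sum(); p=ray("top",u,v,.007); print(v,round(u,2),p[:2].round(4),round(A(p)%360,2),int((w>60).sum()))
E
```

```text
[0.56835111 0.0020785 ]
[36.5 36.4 36.5 36.2 36.2 36.2] 187.83026442592538
drop [ 0.50477092 -0.0062973   0.09      ] 187.29622389997732
222 265.99 [ 0.45   -0.0175] 189.3 11
223 266.68 [ 0.4467 -0.0198] 190.07 13
224 266.49 [ 0.4434 -0.0191] 189.51 14
225 266.02 [ 0.4401 -0.0175] 188.58 11
226 265.33 [ 0.4368 -0.0152] 187.38 8
227 265.9 [ 0.4335 -0.017 ] 187.97 9
228 266.24 [ 0.4302 -0.0181] 188.22 8
229 266.36 [ 0.4269 -0.0185] 188.18 8
230 266.39 [ 0.4236 -0.0185] 188.0 8
231 266.4 [ 0.4204 -0.0185] 187.84 8
232 266.55 [ 0.4171 -0.019 ] 187.83 8
233 266.9 [ 0.4138 -0.0201] 188.07 9
234 267.24 [ 0.4105 -0.0211] 188.29 8
235 267.53 [ 0.4072 -0.0221] 188.44 9
236 267.25 [ 0.404  -0.0211] 187.95 10
237 266.92 [ 0.4007 -0.02  ] 187.42 9
238 267.13 [ 0.3974 -0.0206] 187.48 7
239 267.5 [ 0.3941 -0.0218] 187.73 4
240 267.65 [ 0.3909 -0.0223] 187.73 3
```

```bash
python3 - <<'E'
from h import *
a=cv2.imread("pics/t0.png").astype(int);b=cv2.imread("pics/t4.png").astype(int);n=imaging.snapshot("top")["img"].astype(int)
for nm,(y,x) in dict(tape=(slice(218,255),slice(130,168)),bottles=(slice(145,185),slice(104,156)),marker=(slice(190,215),slice(360,410))).items(): print(nm,(abs(a-b).max(2)[y,x]>60).sum())
print("rest",(abs(n-b).max(2)[136:256,206:326]>60).sum(), abs(readout.sense()["qvel"]).max())
job_done()
E
```

```text
tape 0
bottles 0
marker 0
rest 0 0.014857188703479405
the job is handed in; nothing more can be done
```

The dropper bottle now stands at the front, in line with the pointer, and the job is handed in at about 7 s of robot time.

With the fingers closed, I pushed the right-hand finger lug in three slow strokes, turning the tray about 36° counter-clockwise. I then backed off, lifted the arm and moved it clear of the carousel.

- **Alignment:** The pointer lies at about 187.9°. The dropper's cap measured 187.3°, and its angle worked out from the six lugs was 187.8°. The two readings differ by 0.5°, so the remaining error is at most about 0.6°, or 0.7 mm at the bottle.
- **Things on the tray:** The last picture shows all four items still in place. Nothing in it suggests any of them tipped.
- **Rest and surroundings:** Two pictures taken in a row showed no movement of the tray. The bottles, tape roll and marker showed no change from the first picture.

No check failed.

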